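# Fetch the boxed-in valve from the stock tray

## Robot

A 6-joint arm with a two-finger parallel gripper is mounted at the origin on the work surface. World frame = base frame: x ahead of the robot, y to its left, z up, the work surface at z = 0. Lengths are in m, angles in rad, forces in N, time in s.
With the tool pointing down it reaches from about 0.275 to 0.85 m from the base axis. Payload 5.2 kg.
Tool frame: the origin (TCP) lies midway between the tips of the shut fingers; the grasp point (between the pads) lies 19 mm behind it; z points along the fingers, y is the line along which they close (so a half turn about z gives the same grasp; the last joint's range is limited). The gripper opens to 85 mm and grips with 20 to 120 N. Pads are 22 mm wide; open, the fingers measure 114 mm over their backs; the gripper's body (76 mm by 85 mm) begins 54 mm behind the grasp point. The pads swing forward as they close: fully open they stand 13 mm farther back than shut.
Start: joints at [-1.496, 0.259, 1.535, -0, 1.348, -0.203], TCP at [0.151, -0.529, 0.231] pointing down, gripper open.
Joint ranges: [-3.14, 3.14], [-0.91, 2.08], [0.19, 2.58], [-1.22, 4.36], [0.22, 2.71], [-3.12, 3.12]. Speed limits (rad/s): [2.57, 2.57, 3.14, 3.14, 3.14, 3.14].

## Interface

Orientations are given as a rotation vector (axis times angle).
In Python, from workcell import status, eyes, manip gives the robot as it stands. The module is installed in compiled form; this text tells all that it offers.
- The arm moves only by the shell command python3 -m handwheel 'ROWS'. ROWS is JSON, one flat list of numbers, 7 for each row, row after row: the finger opening in mm, from 0 to 85.4, then the shift along the tool's x, y, z in mm, then the turn, a rotation vector about the tool's x, y, z in rad. In form: [hand, dx, dy, dz, rx, ry, rz, hand, dx, dy, dz, rx, ry, rz, ...]. A call has 1 to 5 rows; each row shifts and turns the commanded pose from where the row before left it, along the tool's axes as they then stand; what a row does not reach is not made up. A row lasts 1/8 s, in which the tool goes at most 62.5 mm and 10.7 degrees, less where a joint would pass 70% of its speed; a pose out of reach is approached as far as the arm can. A call with a gripper value outside its range is refused whole. The fingers move at their own pace and stop on an object; the grip force is fixed at half the most. Time passes only in rows, so rows that do not move let the fingers close. It gives the time, the measured TCP pose, the force, the opening and the grip force at its end, in the units of the state.
- status.state(): the state, without advancing time (a new reading comes with each control period).
- eyes.snapshot(name): name is "side" or "top"; returns the picture (384x512x3 uint8, red, green, blue); there is no depth.
- eyes.calibration(name): a dict with "vertical_fov" (degrees; the focal length in pixels is half the picture's height over the tangent of half this angle, whatever the lens; pixels are square), "cx", "cy" (the principal point, pixels), "k1" (the pictures are not rectified: a ray, as slopes to the right and down, at radius r is drawn at 1 + k1 r^2 times it, then the intrinsics apply), "world_from_camera" (4x4, takes a point from camera to world coordinates). Camera axes: x right, y down, z forward; pixel columns grow to the right and rows downward; lengths in m; the calibration is good to about 2 mm. A picture is of the moment at which its call begins. calibration takes no time and is no camera call.
- manip.job_done(): hands the job in; it is judged then, once.
The state is a dict: "clock": time; "qpos": joint angles; "joint_vel": joint speeds; "joint_torque": joint torques, N m; "ee_pos": TCP position; "orientation": TCP orientation; "contact_force": force on the tool from outside, world axes, zero at the start; "ft_torque": the same for the moment, N m; "opening": opening from 0.0 (shut) to 1.0 (fully open); "grasp_force": force on a finger pad.
Only numpy, scipy, OpenCV 4.12 (cv2) and the standard library are available. Lean on these libraries where they do the work, as an engineer would, in place of code of your own. Each camera call takes 0.05 s, during which the arm holds its last target. There are 200 camera calls.

## Task

Three tall parts in the stock tray (burner tube, igniter head, regulator) crowd in over the brass valve and leave the gripper no room: first stand all three upright on the sheet of cardboard, then take the valve out and stand it in the jig's nest, flat on the nest floor with its side port pointing out through the nest's open side. Then put the three tall parts back upright, each in the tray compartment it came from. Do not knock any part over, and leave the small nipple and the cap lying in their compartments.

Things in the scene. Friction and masses are not known exactly. Their poses are not given: they have to be found in the camera images.
- tray: Grey steel stock tray, fixed, 135 x 201 x 20 mm high: 2 x 3 open compartments 63 mm square, pitch 66 mm, walls and floor 3 mm thick. Origin: centre of underside; rear row at x +33, front row (robot side) at x -33, columns at y -66, 0, +66 mm. Start: valve rear middle; tall parts rear left, rear right, front middle in any order; nipple front left (+y), cap front right; all within 6 mm of centre.
- burner_tube: Loose yellow painted steel burner tube, upright: round foot 48 mm dia x 10 mm, plain round tube 34 mm dia up to 165 mm with a dark open end, and a thin round mounting flange 66 mm dia at 118 to 123 mm. Grip the tube above the flange. 0.36 kg. Origin: centre of its underside, z up.
- igniter_head: Loose igniter head, upright: round steel foot 48 mm dia x 12 mm, yellow stem 28 mm dia, square yellow box 60 x 60 mm at 84 to 122 mm, above it a dark steel hexagon 27 mm across flats (flats face its +-y) up to 158 mm (grip there) and a white ceramic tip up to 165 mm. 0.38 kg. Origin: centre of its underside, z up; turned at most 0.2 rad from the tray.
- regulator: Loose aluminium gas regulator, upright: round steel foot 48 mm dia x 12 mm, neck 30 mm dia, round diaphragm housing 66 mm dia at 98 to 120 mm with small screws round its rim, above it a round spring bonnet 28 mm dia up to 165 mm (grip there). 0.36 kg. Origin: centre of its underside, z up.
- valve: Loose brass safety valve, upright: foot 36 mm dia x 7, round body 28 mm dia up to 50 mm, thin hexagon collar at 50 to 55 mm, steel cap 19 mm dia up to 62 mm. A side port 16 mm dia points along its own -x, axis 34 mm up, end 31 mm out. 0.24 kg. Origin: centre of underside, z up. At the start the port points to the front of the tray within 0.5 rad.
- valve_port (a point): Centre of the end face of the valve's side port.
- card: Flat sheet of brown cardboard on the bench, fixed, 280 (x) x 150 (y) x 4 mm thick: the side area. Origin: centre of its underside. It lies to the left or to the right of the tray.
- jig: Assembly jig, fixed, on the tray's other side: dark steel plate 10 mm thick, on it a nest 52 mm square between three aluminium walls (tops 25 mm above the bench), open to the jig's own -x, towards the robot. The plate's top is the nest floor. A thrown-back toggle clamp stands 57 mm or more beyond the nest's centre, up to 90 mm high. Origin: on the bench under the nest's centre.
- nipple: Small loose brass pipe nipple, 34 mm tall, 24 mm dia with a hexagon 35 mm across corners; stays where it is. Origin: centre of its underside.
- cap: Small loose round steel pipe cap, 40 mm dia, 28 mm tall with a square stub on top; stays where it is. Origin: centre of its underside.
Things that resemble listed ones, but are neither listed nor needed, are in the scene too. What is shaped like the valve but pink or purple is not meant.

How it is judged:
On the way, in this order (a step that is already met when the one before it is completed fails the run):
1. all three tall parts stand upright on the cardboard, the valve still in its compartment (x of burner_tube in the frame of card between -0.135 and 0.135 m and y of burner_tube in the frame of card between -0.07 and 0.07 m and z of burner_tube in the frame of card between 0.001 and 0.008 m and angle between each of burner_tube, igniter_head, regulator's own z axis and vertical below 0.1 rad and x of igniter_head in the frame of card between -0.135 and 0.135 m and y of igniter_head in the frame of card between -0.07 and 0.07 m and z of igniter_head in the frame of card between 0.001 and 0.008 m and x of regulator in the frame of card between -0.135 and 0.135 m and y of regulator in the frame of card between -0.07 and 0.07 m and z of regulator in the frame of card between 0.001 and 0.008 m and distance of valve from where it was at the start of the episode below 0.018 m), for 0.2 s.
2. the valve stands in the jig's nest, port out through the open side (horizontal distance between valve and jig below 0.013 m and z of valve in the frame of jig between 0.007 and 0.014 m and angle between valve's own z axis and vertical below 0.1 rad and x of valve_port in the frame of jig below -0.015 m and y of valve_port in the frame of jig between -0.02 and 0.02 m), for 0.2 s.
At the end, for the whole second after the job is handed in: Valve upright on the nest floor within 13 mm of its centre, port end 15 mm or more out towards the open side and within 20 mm of the middle line; tall parts upright (0.1 rad) within 18 mm of where each started; nipple and cap within 20 mm of theirs; all released and at rest (all of step 2 and linear speed of each of valve, burner_tube, igniter_head, regulator below 0.02 m/s and angular speed of each of valve, burner_tube, igniter_head, regulator below 0.2 rad/s and distance of each of burner_tube, igniter_head, regulator from where it was at the start of the episode below 0.018 m and angle between each of burner_tube, igniter_head, regulator's own z axis and vertical below 0.1 rad and distance of each of nipple, cap from where it was at the start of the episode below 0.02 m); the robot touches nothing.
It fails at once if a tall part or the valve is knocked over (angle between any of burner_tube, igniter_head, regulator, valve's own z axis and vertical above 0.6 rad).
It fails at once if the nipple or the cap is moved out of its place (distance of any of nipple, cap from where it was at the start of the episode above 0.02 m).
It also fails if it takes over 144 s, if anything falls off the work surface, if the arm or the gripper's body presses on something with over 40 N, if the wrist force passes 120 N, or if a joint passes its speed limit or range.

## Working session

There is one attempt and no reset: what is moved stays moved. The work goes in short steps, Python scripts to look and compute and a shell command to move; the robot and the scene stay as the last step left them, time stands still between calls to the robot, and variables do not carry over. Pictures are saved under pics/ and viewed, at most 14 in all, crops included, and the job is handed in when it is done.

```bash
mkdir -p pics; cat > h.py <<'E'
import numpy as np, cv2
from workcell import status, eyes, manip
def K(n):
    c=eyes.calibration(n); f=192/np.tan(np.radians(c["vertical_fov"])/2)
    return c,np.array([[f,0,c["cx"]],[0,f,c["cy"]],[0,0,1.]]),np.array([c["k1"],0,0,0.]),np.array(c["world_from_camera"])
def ray(n,u,v,z):
    c,k,d,T=K(n); p=cv2.undistortPoints(np.array([[[u,v]]],float),k,d)[0,0]
    r=T[:3,:3]@[p[0],p[1],1]; o=T[:3,3]; return o+r*(z-o[2])/r[2]
def proj(n,P):
    c,k,d,T=K(n); W=np.linalg.inv(T)
    return cv2.projectPoints(np.atleast_2d(np.array(P,float)),cv2.Rodrigues(W[:3,:3])[0],W[:3,3],k,d)[0][:,0]
def snap(n,name,crop=None,s=1):
    im=eyes.snapshot(n)[:,:,::-1].copy(); cv2.imwrite(f"pics/{name}_raw.png",im)
    save(im,name,crop,s); return im
def save(im,name,crop=None,s=1):
    if crop: x0,y0,x1,y1=crop; im=im[y0:y1,x0:x1]
    cv2.imwrite(f"pics/{name}.png",cv2.resize(im,None,fx=s,fy=s,interpolation=cv2.INTER_CUBIC))
E
python3 - <<'E'
from h import *
for n in("top","side"):
    snap(n,n+"0",None,1.5); c=K(n); print(n,c[1],c[2],c[3].round(4))
print(status.state())
E
```

```text
top [[441.81790672   0.         255.02720344]
 [  0.         441.81790672 197.69000474]
 [  0.           0.           1.        ]] [0.03940943 0.         0.         0.        ] [[ 0.0023 -0.9825  0.1864  0.3989]
 [-1.     -0.0036 -0.0069 -0.0089]
 [ 0.0074 -0.1864 -0.9825  1.0174]
 [ 0.      0.      0.      1.    ]]
side [[474.22527893   0.         261.56576021]
 [  0.         474.22527893 192.41160323]
 [  0.           0.           1.        ]] [-0.15634722  0.          0.          0.        ] [[-0.9052 -0.2997  0.3014  0.2822]
 [-0.425   0.6498 -0.6303  0.695 ]
 [-0.0069 -0.6986 -0.7155  0.8432]
 [ 0.      0.      0.      1.    ]]
{'clock': 0.1, 'qpos': array([-1.49583072e+00,  2.59278297e-01,  1.53597210e+00, -1.36030546e-05,
        1.34801594e+00, -2.02789634e-01]), 'joint_vel': array([ 0.00088215, -0.0006508 , -0.00162793,  0.00036227,  0.00099855,
       -0.00201087]), 'joint_torque': array([ 1.40942444e-03, -4.46966779e+01, -2.91247684e+01, -2.26975471e-04,
        6.36757424e-03,  1.88012081e-05]), 'ee_pos': array([ 0.15079552, -0.52842619,  0.23055405]), 'orientation': array([-3.10968970e+00, -4.34669138e-01, -1.47039835e-04]), 'contact_force': array([-0.17198775,  0.39326933,  0.22932473]), 'ft_torque': array([-0.02084526, -0.07249271,  0.00331144]), 'grasp_force': 0.0, 'opening': 1.0007529094520644}
```

View pics/top0.png

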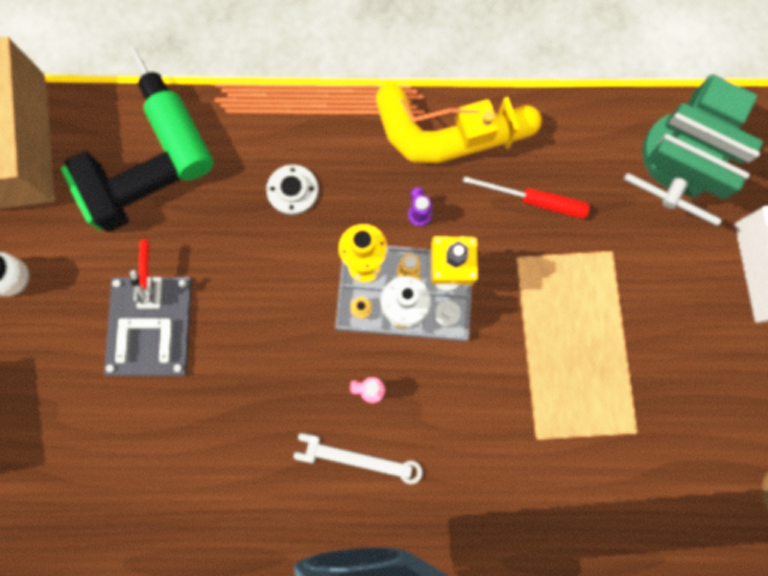

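View pics/side0.png

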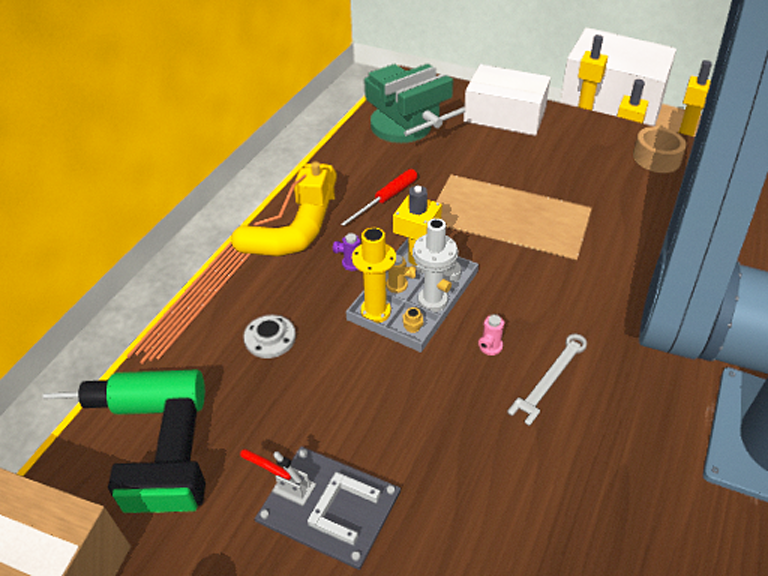

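The tray is centred near (405,292) in the 1.5x top view. The burner is rear left, the igniter rear right, the regulator front middle and the valve rear middle. The card is on the right at (577,345), the jig on the left at (145,330). I'll look closer.

```bash
python3 - <<'E'
from h import *
t=cv2.imread("pics/top0_raw.png"); s=cv2.imread("pics/side0_raw.png")
save(t,"c1",(215,140,330,235),6.5)
a=cv2.resize(t[160:270,60:140],None,fx=5,fy=5,interpolation=cv2.INTER_CUBIC)
b=cv2.resize(t[160:270,340:430][:, :],None,fx=4,fy=5,interpolation=cv2.INTER_CUBIC)
cv2.imwrite("pics/c2.png",np.hstack([a,b]))
save(s,"c3",(220,110,330,240),4.6)
E
```

```text
(no output)
```

View pics/c1.png

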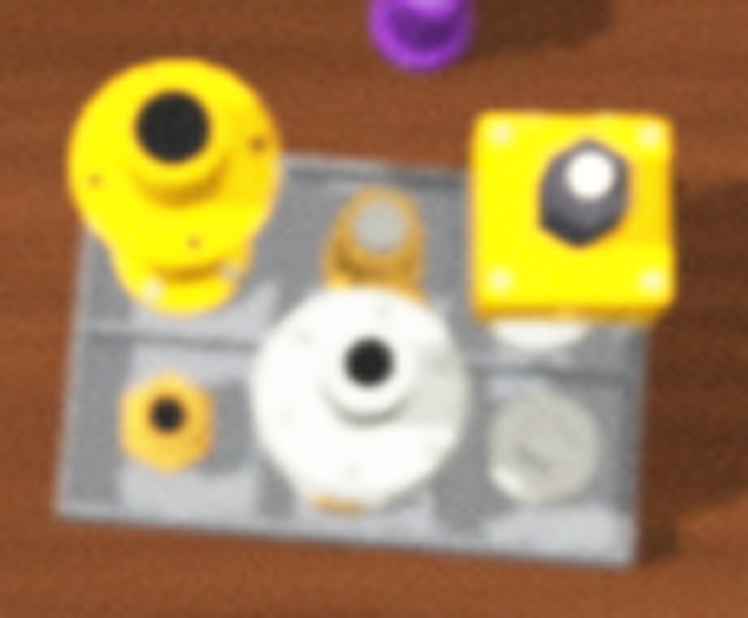

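View pics/c2.png

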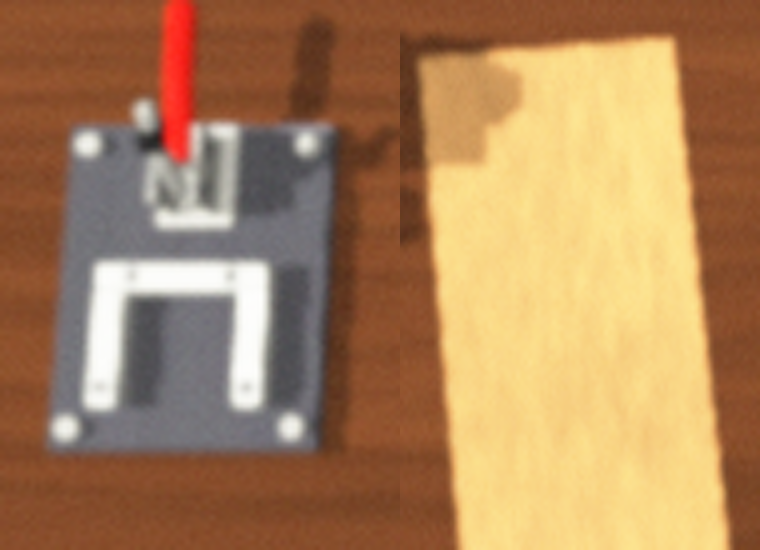

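View pics/c3.png

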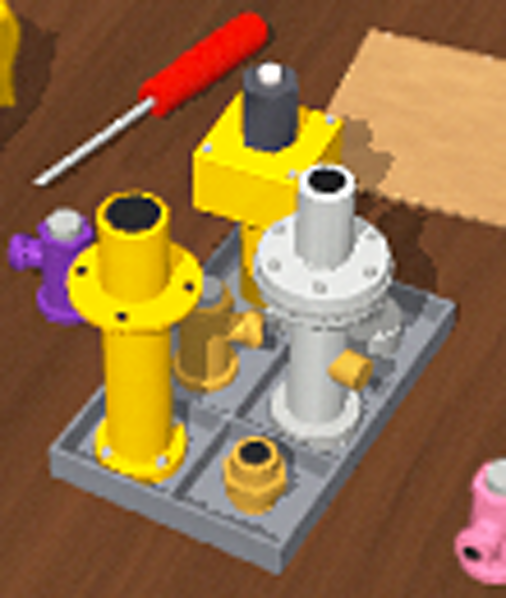

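c1: burner hole (172,126), igniter tip (592,174), regulator hole (370,362), valve cap (380,227), tray front corners (58,517) and (635,567). c2: nest inner corners (122,295), (236,295), (232,405), (118,408). c3 shows the same tops from the side: burner (133,214), regulator (327,181), igniter tip (268,72), valve cap (210,287) and valve port (250,330).

```bash
python3 - <<'E'
from h import *
def T(x,y,z,s=6.5,sy=None,o=(215,140)): return ray("top",(x+.5)/s-.5+o[0],(y+.5)/(sy or s)-.5+o[1],z).round(4)[:2]
def S(x,y,z): return ray("side",(x+.5)/4.6-.5+220,(y+.5)/4.6-.5+110,z).round(4)[:2]
for n,a,b,z in[("burner",(172,126),(133,214),.168),("ign",(592,174),(268,72),.168),("reg",(370,362),(327,181),.168),("valve",(380,227),(210,287),.065)]: print(n,T(*a,z),S(*b,z))
fl,fr=T(58,517,.02),T(635,567,.02); rr=T(662,175,.02)
d=fl-fr; print("tray",fl,fr,"len",np.linalg.norm(d),"yaw",np.arctan2(-d[0],d[1]))
print("side tray corners FL,FR",S(280,555,.02),S(455,305,.02), "RL",S(52,452,.02))
print("port side",S(250,330,.037),"nip",T(167,415,.037),S(256,452,.037),"cap",T(543,440,.03))
J=lambda x,y,z:T(x,y,z,5,None,(60,160))
n=[J(122,295,.025),J(236,295,.025),J(232,405,.025),J(118,408,.025),J(95,262,.025),J(270,262,.025),J(83,410,.025),J(266,410,.025)]
print("nest",n)
print("plate",[J(*p,.01) for p in((70,126),(334,126),(320,450),(50,450))])
C=[ray("top",(418-400+.5)/4-.5+340,57.5/5-.5+160,.004),ray("top",(275.5)/4-.5+340,38.5/5-.5+160,.004),ray("top",537/1.5,438/1.5,.004),ray("top",636/1.5,433/1.5,.004)]
print("card",np.round(C,4)[:,:2],np.mean(C,0))
E
```

```text
burner [0.6383 0.0132] [0.6385 0.0132]
ign [ 0.6237 -0.1151] [ 0.6247 -0.1123]
reg [ 0.565  -0.0471] [ 0.5652 -0.0467]
valve [ 0.6321 -0.0553] [ 0.631  -0.0559]
tray [0.5383 0.0558] [ 0.5213 -0.1459] len 0.2024151427141754 yaw -0.0840848600649137
side tray corners FL,FR [0.5396 0.06  ] [ 0.5235 -0.1425] RL [0.6729 0.0462]
port side [ 0.6104 -0.0617] nip [0.5716 0.0175] [0.572  0.0168] cap [ 0.5645 -0.1135]
nest [array([0.538 , 0.3683]), array([0.5381, 0.3176]), array([0.4886, 0.3161]), array([0.4873, 0.3662]), array([0.5529, 0.3814]), array([0.5531, 0.3034]), array([0.4864, 0.3814]), array([0.4864, 0.301 ])]
plate [array([0.6188, 0.4035]), array([0.6194, 0.2827]), array([0.4697, 0.2804]), array([0.4698, 0.4005])]
card [[ 0.6561 -0.2262]
 [ 0.6658 -0.3777]
 [ 0.3771 -0.247 ]
 [ 0.3854 -0.3945]] [ 0.5210851  -0.31133903  0.004     ]
```

```bash
cat >> h.py <<'E'
from scipy.spatial.transform import Rotation as R
def go(x,y,z,yaw=0.):
    s=status.state(); r=R.from_rotvec(s["orientation"]); p=s["ee_pos"]
    t=R.from_euler("z",yaw)*R.from_euler("x",np.pi)
    print("t %.2f pos %s z-axis %s open %.3f F %s grip %.1f"%(s["clock"],p.round(4),r.as_matrix()[:,2].round(3),s["opening"],s["contact_force"].round(1),s["grasp_force"]))
    print("turn first",(r.inv()*t).as_rotvec().round(4),"then mm",(t.inv().apply(np.array([x,y,z])-p)*1000).round(1))
E
python3 -m handwheel '[60,0,0,-15,0,0,0.14, 60,0,0,-15,0,0,0.138, 60,0,0,0,0,0,0]'; python3 -c "
from h import *
go(.624,-.1138,.26)"
```

```text
clock: 0.48
ee_pos: [0.1509, -0.5294, 0.262]
orientation: [3.14, 0.002, 0.0]
contact_force: [0.5, -1.3, 0.7]
opening: 0.701
grasp_force: 0.0
t 0.47 pos [ 0.1509 -0.5294  0.262 ] z-axis [ 0.    -0.002 -1.   ] open 0.701 F [ 0.5 -1.3  0.7] grip 0.0
turn first [ 0.0017 -0.0002  0.0011] then mm [ 473.1 -415.6    2. ]
```

```bash
python3 -m handwheel '[60,40,-35,0,0,0,0, 60,40,-35,0,0,0,0, 60,40,-35,0,0,0,0, 60,40,-35,0,0,0,0, 60,40,-35,0,0,0,0]' >/dev/null; python3 -m handwheel '[60,40,-35,0,0,0,0, 60,40,-35,0,0,0,0, 60,40,-35,0,0,0,0, 60,40,-35,0,0,0,0, 60,40,-35,0,0,0,0]' >/dev/null;  python3 -m handwheel '[60,40,-35,0,0,0,0, 60,30,-30,0,0,0,0, 60,0,0,0,0,0,0]'; python3 -c "
from h import *
go(.624,-.1138,.131)"
```

```text
clock: 2.1
ee_pos: [0.622, -0.1113, 0.2594]
orientation: [-3.14, -0.011, 0.003]
contact_force: [0.1, 0.2, -0.9]
opening: 0.706
grasp_force: 0.0
t 2.10 pos [ 0.622  -0.1113  0.2594] z-axis [-0.002  0.001 -1.   ] open 0.706 F [ 0.1  0.2 -0.9] grip 0.0
turn first [-0.0015  0.0018  0.0067] then mm [  2.    2.5 128.4]
```

```bash
python3 -m handwheel '[60,2,2.5,30,0,0,0.005, 60,0,0,40,0,0,0, 60,0,0,30,0,0,0, 60,0,0,20,0,0,0, 60,0,0,8,0,0,0]'; python3 - <<'E'
from h import *
snap("side","s1",(180,60,360,240),3.3)
go(.624,-.1138,.131)
E
```

```text
clock: 2.72
ee_pos: [0.6211, -0.1169, 0.1312]
orientation: [-3.141, 0.007, 0.006]
contact_force: [0.1, -0.2, -0.2]
opening: 0.706
grasp_force: 0.0
t 2.77 pos [ 0.6213 -0.1169  0.1311] z-axis [-0.003  0.001 -1.   ] open 0.701 F [-0.1  0.5 -0.5] grip 0.0
turn first [-0.001   0.0035 -0.0047] then mm [ 2.7 -3.1  0.1]
```

View pics/s1.png

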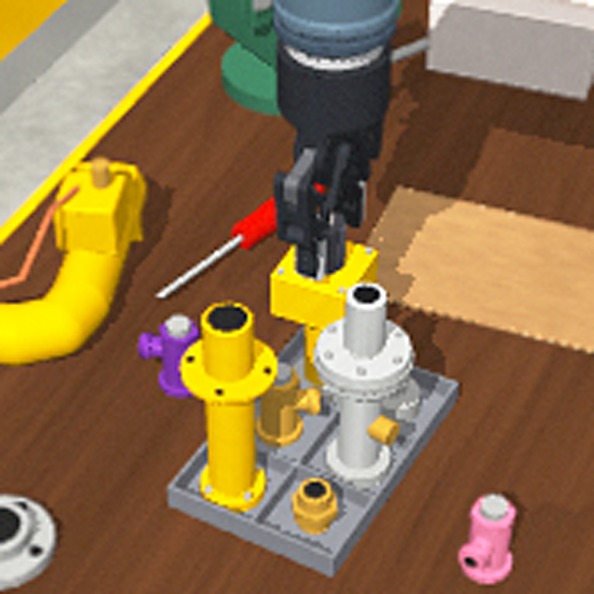

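The open fingers straddle the hexagon, near (320,265) in the crop. I'll correct by 3 mm, close, and check.

```bash
python3 -m handwheel '[60,2.5,-3,-1,0,0,0, 24,0,0,0,0,0,0, 24,0,0,0,0,0,0, 24,0,0,0,0,0,0, 24,0,0,0,0,0,0]'; python3 -m handwheel '[24,0,0,-10,0,0,0,24,0,0,-10,0,0,0]'; python3 -c "
from h import *
c=np.array([.521,-.311]);a=.067
for d in(-.088,0,.088): print(c+d*np.array([np.cos(a),np.sin(a)]))
go(.433,-.3172,.21)"
```

```text
clock: 3.4
ee_pos: [0.6262, -0.1139, 0.1357]
orientation: [3.141, -0.008, 0.004]
contact_force: [-0.4, -0.8, 5.9]
opening: 0.346
grasp_force: 59.5
clock: 3.65
ee_pos: [0.6248, -0.1132, 0.1541]
orientation: [-3.141, 0.008, 0.003]
contact_force: [0.1, 0.1, -4.0]
opening: 0.341
grasp_force: 59.5
[ 0.43319744 -0.31689159]
[ 0.521 -0.311]
[ 0.60880256 -0.30510841]
t 3.65 pos [ 0.6248 -0.1132  0.1541] z-axis [-0.002  0.001 -1.   ] open 0.341 F [ 0.1  0.1 -4. ] grip 59.5
turn first [-0.0008  0.0019 -0.0051] then mm [-191.8  204.   -55.9]
```

```bash
python3 -m handwheel '[24,0,0,-25,0,0,0, 24,0,0,-30,0,0,0, 24,-15,15,0,0,0,0, 24,-30,32,0,0,0,0, 24,-35,38,0,0,0,0]' >/dev/null; python3 -m handwheel '[24,-35,38,0,0,0,0, 24,-35,38,0,0,0,0, 24,-27,28,0,0,0,0, 24,-15,15,0,0,0,0,24,0,0,0,0,0,0]';python3 -c "
from h import *
go(.433,-.317,.139)"
```

```text
clock: 4.9
ee_pos: [0.4298, -0.3174, 0.2081]
orientation: [-3.14, 0.013, 0.003]
contact_force: [-0.1, 0.1, -3.5]
opening: 0.345
grasp_force: 60.0
t 4.90 pos [ 0.4298 -0.3174  0.2081] z-axis [-0.002  0.001 -1.   ] open 0.345 F [-0.1  0.1 -3.5] grip 60.0
turn first [-0.0014  0.0022 -0.0086] then mm [ 3.2 -0.4 69.1]
```

```bash
python3 -m handwheel '[24,3,0,25,0,0,-0.007, 24,0,0,25,0,0,0, 24,0,0,12,0,0,0, 24,0,0,5,0,0,0, 24,0,0,0,0,0,0]';python3 -m handwheel '[24,0,0,2,0,0,0,24,0,0,0,0,0,0]';python3 -m handwheel '[24,0,0,2,0,0,0,24,0,0,0,0,0,0]'
```

```text
clock: 5.52
ee_pos: [0.4356, -0.3165, 0.1425]
orientation: [3.142, 0.003, 0.0]
contact_force: [-0.3, 1.0, -4.0]
opening: 0.345
grasp_force: 59.8
clock: 5.78
ee_pos: [0.4356, -0.3167, 0.1408]
orientation: [3.141, 0.003, 0.001]
contact_force: [0.0, -0.8, -4.0]
opening: 0.343
grasp_force: 59.8
clock: 6.02
ee_pos: [0.4353, -0.3165, 0.1383]
orientation: [-3.141, -0.003, 0.0]
contact_force: [-0.1, 0.1, -3.7]
opening: 0.344
grasp_force: 59.8
```

```bash
for i in 1; do python3 -m handwheel '[24,0,0,1.5,0,0,0,24,0,0,0,0,0,0]'|sed -n '2p;4p';python3 -m handwheel '[24,0,0,1,0,0,0,24,0,0,0,0,0,0]'|sed -n '2p;4p';python3 -m handwheel '[24,0,0,1,0,0,0,24,0,0,0,0,0,0]'|sed -n '2p;4p'; done
```

```text
ee_pos: [0.4354, -0.3166, 0.1368]
contact_force: [0.3, -0.3, -3.1]
ee_pos: [0.4357, -0.3168, 0.1367]
contact_force: [-1.2, 1.3, 4.9]
ee_pos: [0.4359, -0.317, 0.1367]
contact_force: [-2.2, 2.7, 11.3]
```

```bash
python3 -m handwheel '[60,0,0,-2,0,0,0, 60,0,0,0,0,0,0, 60,0,0,0,0,0,0,60,0,0,-25,0,0,0, 60,0,0,-40,0,0,0]'; python3 -m handwheel '[60,0,0,-35,0,0,0,60,0,0,0,0,0,0]';python3 -c "
from h import *
go(.565,-.047,.24)"
```

```text
clock: 7.4
ee_pos: [0.4346, -0.3157, 0.2008]
orientation: [-3.138, -0.003, 0.004]
contact_force: [0.5, -0.4, 0.6]
opening: 0.702
grasp_force: 0.0
clock: 7.65
ee_pos: [0.4366, -0.3179, 0.2398]
orientation: [3.137, 0.003, 0.007]
contact_force: [0.7, 0.6, -1.2]
opening: 0.704
grasp_force: 0.0
t 7.65 pos [ 0.4366 -0.3179  0.2398] z-axis [ 0.004 -0.005 -1.   ] open 0.704 F [ 0.7  0.6 -1.2] grip 0.0
turn first [ 0.0046 -0.0042  0.0018] then mm [ 1.284e+02 -2.709e+02 -2.000e-01]
```

```bash
python3 -m handwheel '[60,18,-38,0,0.0045,-0.004,0, 60,20,-42,0,0,0,0, 60,20,-42,0,0,0,0, 60,20,-42,0,0,0,0, 60,20,-42,0,0,0,0]' >/dev/null; python3 -m handwheel '[60,18,-40,0,0,0,0, 60,12,-25,0,0,0,0, 60,0,0,25,0,0,0, 60,0,0,0,0,0,0, 60,0,0,0,0,0,0]'; python3 -c "
from h import *
go(.565,-.047,.133)"
```

```text
clock: 8.9
ee_pos: [0.5626, -0.0455, 0.2122]
orientation: [-3.137, -0.002, 0.008]
contact_force: [0.2, 0.6, 0.4]
opening: 0.7
grasp_force: 0.0
t 8.90 pos [ 0.5626 -0.0455  0.2122] z-axis [-0.005  0.005 -1.   ] open 0.700 F [0.2 0.6 0.4] grip 0.0
turn first [-0.0047  0.0049  0.0013] then mm [ 2.4  1.5 79.2]
```

```bash
python3 -m handwheel '[60,2.4,1.5,25,-0.004,0.004,0, 60,0,0,25,0,0,0, 60,0,0,20,0,0,0, 60,0,0,8,0,0,0, 60,0,0,0,0,0,0]'; python3 -c "
from h import *
go(.565,-.047,.133)"; python3 -m handwheel '[24,0,0,0,0,0,0, 24,0,0,0,0,0,0, 24,0,0,0,0,0,0,24,0,0,0,0,0,0]'
```

```text
clock: 9.52
ee_pos: [0.5652, -0.0469, 0.1347]
orientation: [-3.141, -0.002, -0.0]
contact_force: [-0.5, -0.6, 0.0]
opening: 0.704
grasp_force: 0.0
t 9.53 pos [ 0.5652 -0.0469  0.1347] z-axis [ 0.     0.001 -1.   ] open 0.704 F [-0.5 -0.6  0. ] grip 0.0
turn first [-0.0005 -0.0001  0.0012] then mm [-0.2  0.1  1.7]
clock: 10.02
ee_pos: [0.5659, -0.0466, 0.1356]
orientation: [3.142, 0.003, 0.004]
contact_force: [-0.5, 0.9, 5.6]
opening: 0.311
grasp_force: 59.1
```

```bash
python3 -m handwheel '[24,0,0,-10,0,0,0, 24,0,0,-25,0,0,0, 24,0,0,-40,0,0,0, 24,-3,18,0,0,0,0, 24,-6,36,0,0,0,0]'; python3 -m handwheel '[24,-7,40,0,0,0,0, 24,-7,40,0,0,0,0, 24,-7,40,0,0,0,0, 24,-6,40,0,0,0,0,24,-4,32,0,0,0,0]' >/dev/null; python3 -m handwheel '[24,-2,18,0,0,0,0, 24,0,0,20,0,0,0, 24,0,0,20,0,0,0, 24,0,0,0,0,0,0]';python3 -c "
from h import *
go(.524,-.311,.1366)"
```

```text
clock: 10.65
ee_pos: [0.5555, -0.1006, 0.2086]
orientation: [-3.141, -0.006, 0.002]
contact_force: [-0.0, -0.3, -3.7]
opening: 0.311
grasp_force: 59.3
clock: 11.78
ee_pos: [0.522, -0.3093, 0.1666]
orientation: [-3.137, -0.003, 0.007]
contact_force: [-0.2, -0.1, -3.1]
opening: 0.309
grasp_force: 59.4
t 11.78 pos [ 0.522  -0.3093  0.1666] z-axis [-0.004  0.005 -1.   ] open 0.309 F [-0.2 -0.1 -3.1] grip 59.4
turn first [-0.0045  0.0044  0.002 ] then mm [ 2.   1.7 30. ]
```

```bash
python3 -m handwheel '[24,2,1.5,16,0,0,0, 24,0,0,9,0,0,0, 24,0,0,3,0,0,0, 24,0,0,0,0,0,0]'|sed -n '2p;4p'; for i in 1; do python3 -m handwheel '[24,0,0,1.5,0,0,0,24,0,0,0,0,0,0]'|sed -n '2p;4p';python3 -m handwheel '[24,0,0,1,0,0,0,24,0,0,0,0,0,0]'|sed -n '2p;4p'; done
```

```text
ee_pos: [0.5256, -0.312, 0.1412]
contact_force: [-0.7, 0.0, -3.4]
ee_pos: [0.5257, -0.3122, 0.1401]
contact_force: [0.3, -0.3, -3.5]
ee_pos: [0.5256, -0.3121, 0.1388]
contact_force: [-0.8, -0.4, -2.7]
```

```bash
python3 -m handwheel '[24,0,0,1.5,0,0,0,24,0,0,0,0,0,0]'|sed -n '2p;4p';python3 -m handwheel '[24,0,0,1,0,0,0,24,0,0,0,0,0,0]'|sed -n '2p;4p';
```

```text
ee_pos: [0.5255, -0.312, 0.1371]
contact_force: [0.3, 0.4, -3.6]
ee_pos: [0.5257, -0.3122, 0.1367]
contact_force: [-0.5, 0.9, -0.3]
```

```bash
python3 -m handwheel '[60,0,0,0,0,0,0, 60,0,0,-2,0,0,0, 60,0,0,0,0,0,0,60,0,0,-25,0,0,0, 60,0,0,-40,0,0,0]' >/dev/null; python3 -m handwheel '[60,0,0,-35,0,0,0, 60,14,-40,0,0,0,0, 60,14,-40,0,0,0,0, 60,14,-40,0,0,0,0, 60,14,-40,0,0,0,0]' >/dev/null; python3 -m handwheel '[60,14,-40,0,0,0,0, 60,14,-40,0,0,0,0, 60,14,-40,0,0,0,0, 60,13,-42,0,0,0,0, 60,0,0,0,0,0,0]'; python3 -c "
from h import *
go(.6384,.0132,.1365)"
```

```text
clock: 15.15
ee_pos: [0.6364, 0.0132, 0.2383]
orientation: [-3.14, -0.009, -0.0]
contact_force: [-0.5, -1.0, 0.6]
opening: 0.706
grasp_force: 0.0
t 15.15 pos [0.6364 0.0132 0.2383] z-axis [ 0.     0.001 -1.   ] open 0.706 F [-0.5 -1.   0.6] grip 0.0
turn first [-0.0014 -0.0002  0.0059] then mm [  2.   -0.  101.8]
```

```bash
python3 -m handwheel '[60,2,0,35,0,0,0.005, 60,0,0,30,0,0,0, 60,0,0,25,0,0,0, 60,0,0,10,0,0,0, 60,0,0,0,0,0,0]'; python3 -c "
from h import *
go(.6384,.0132,.1365)"; python3 -m handwheel '[30,0,0,0,0,0,0, 30,0,0,0,0,0,0, 30,0,0,0,0,0,0,30,0,0,0,0,0,0]'
```

```text
clock: 15.78
ee_pos: [0.6377, 0.0094, 0.1381]
orientation: [-3.141, 0.006, 0.002]
contact_force: [-0.9, 0.5, 0.9]
opening: 0.703
grasp_force: 0.0
t 15.78 pos [0.6377 0.0094 0.1381] z-axis [-0.001  0.    -1.   ] open 0.703 F [-0.9  0.5  0.9] grip 0.0
turn first [-0.0004  0.0011 -0.0039] then mm [ 0.7 -3.8  1.6]
clock: 16.27
ee_pos: [0.639, 0.0103, 0.1401]
orientation: [-3.141, 0.005, -0.005]
contact_force: [-0.7, 0.6, 6.0]
opening: 0.377
grasp_force: 59.9
```

```bash
python3 -m handwheel '[30,0,0,-10,0,0,0, 30,0,0,-25,0,0,0, 30,0,0,-35,0,0,0, 30,0,0,-25,0,0,0, 30,-1,18,0,0,0,0]'; python3 -m handwheel '[30,-4,36,0,0,0,0, 30,-4,40,0,0,0,0, 30,-4,40,0,0,0,0, 30,-4,40,0,0,0,0,30,-4,40,0,0,0,0]' >/dev/null; python3 -m handwheel '[30,-3,40,0,0,0,0, 30,-3,36,0,0,0,0, 30,0,25,10,0,0,0, 30,0,0,25,0,0,0, 30,0,0,0,0,0,0]';python3 -c "
from h import *
go(.612,-.306,.141)"
```

```text
clock: 16.9
ee_pos: [0.6379, -0.0077, 0.2356]
orientation: [3.141, -0.002, 0.006]
contact_force: [-0.1, 1.1, -4.3]
opening: 0.375
grasp_force: 60.1
clock: 18.15
ee_pos: [0.6077, -0.3041, 0.1937]
orientation: [-3.136, 0.006, 0.011]
contact_force: [-0.1, 0.6, -4.3]
opening: 0.378
grasp_force: 60.3
t 18.15 pos [ 0.6077 -0.3041  0.1937] z-axis [-0.007  0.006 -1.   ] open 0.378 F [-0.1  0.6 -4.3] grip 60.3
turn first [-0.0057  0.007  -0.004 ] then mm [ 4.3  1.9 52.7]
```

```bash
python3 -m handwheel '[30,4,2,22,0,0,0, 30,0,0,18,0,0,0, 30,0,0,8,0,0,0, 30,0,0,2,0,0,0,30,0,0,0,0,0,0]'|sed -n '2p;3p;4p'; python3 -m handwheel '[30,0,0,1.5,0,0,0,30,0,0,0,0,0,0]'|sed -n '2p;4p';python3 -m handwheel '[30,0,0,1,0,0,0,30,0,0,0,0,0,0]'|sed -n '2p;4p'
```

```text
ee_pos: [0.6143, -0.3069, 0.1489]
orientation: [3.142, -0.005, 0.001]
contact_force: [-0.5, 0.4, -4.7]
ee_pos: [0.6141, -0.3069, 0.1472]
contact_force: [-0.4, 0.5, -3.3]
ee_pos: [0.614, -0.3068, 0.1457]
contact_force: [-0.5, 0.4, -4.1]
```

```bash
python3 -m handwheel '[30,0,0,3,0,0,0,30,0,0,0,0,0,0]'|sed -n '2p;4p';python3 -m handwheel '[30,0,0,1.5,0,0,0,30,0,0,0,0,0,0]'|sed -n '2p;4p';python3 -m handwheel '[30,0,0,1,0,0,0,30,0,0,0,0,0,0]'|sed -n '2p;4p'
```

```text
ee_pos: [0.6138, -0.3067, 0.1423]
contact_force: [0.0, 0.0, -3.7]
ee_pos: [0.614, -0.3069, 0.1413]
contact_force: [-0.2, 0.9, -3.9]
ee_pos: [0.6143, -0.3069, 0.1412]
contact_force: [-0.3, 0.9, 2.3]
```

Down on the card at TCP z 0.1412. Release, back off toward the valve, and look.

```bash
python3 -m handwheel '[60,0,0,0,0,0,0, 60,0,0,-2,0,0,0, 60,0,0,0,0,0,0,60,0,0,-25,0,0,0, 60,0,0,-40,0,0,0]' >/dev/null; python3 -m handwheel '[60,0,0,-40,0,0,0, 60,0,-30,0,0,0,0, 60,0,-40,0,0,0,0, 60,0,-20,0,0,0,0, 60,0,0,0,0,0,0]'; python3 - <<'E'
from h import *
t=snap("top","t2"); s=snap("side","s2")
a=cv2.resize(t[150:240,215:300],None,fx=4.5,fy=4.5,interpolation=cv2.INTER_CUBIC)
b=cv2.resize(s[140:230,225:310],None,fx=4.5,fy=4.5,interpolation=cv2.INTER_CUBIC)
cv2.imwrite("pics/v2.png",np.hstack([a,b]))
cv2.imwrite("pics/w2.png",np.hstack([t[130:330,300:512],s[60:260,200:420]]))
E
```

```text
clock: 21.28
ee_pos: [0.6145, -0.2159, 0.2476]
orientation: [-3.142, 0.002, -0.0]
contact_force: [1.0, -0.4, -0.1]
opening: 0.708
grasp_force: 0.0
```

View pics/v2.png

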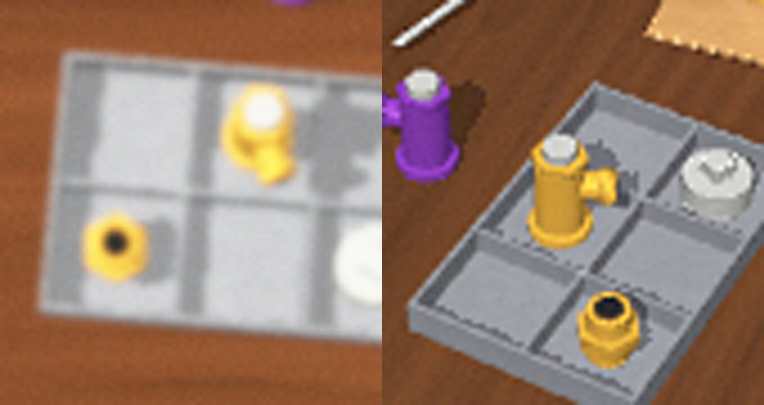

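View pics/w2.png

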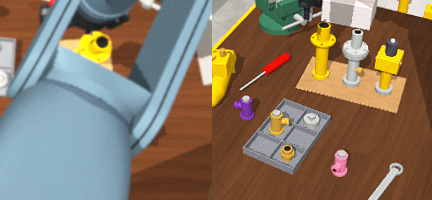

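All three parts stand on the card. In the valve crop the cap is at (263,108) from the top and (180,147) from the side. The port end is at about (279,170) from the top and (231,187) from the side.

```bash
python3 - <<'E'
from h import *
f=lambda n,x,y,z,o: ray(n,(x+.5)/4.5-.5+o[0],(y+.5)/4.5-.5+o[1],z)[:2]
T=lambda x,y,z:f("top",x,y,z,(215,150)); S=lambda x,y,z:f("side",x,y,z,(225,140))
c1,c2=T(263,108,.065),S(180,147,.065); p1,p2=T(279,170,.037),S(231,187,.037)
print(c1,c2,p1,p2)
for c in(c1,c2):
  for p in(p1,p2): d=c-p; print(np.arctan2(d[1],d[0]),np.hypot(*d))
go(.631,-.056,.12)
E
```

```text
[ 0.63408513 -0.05536895] [ 0.63200247 -0.05441218] [ 0.60888183 -0.06463917] [ 0.60628398 -0.06431413]
0.3524590371614381 0.026854104856846438
0.31129478302950125 0.029204791245847964
0.4164588616956023 0.02528151823146675
0.3675202756307722 0.027558831497024868
t 21.38 pos [ 0.6144 -0.2178  0.2473] z-axis [ 0. -0. -1.] open 0.704 F [0.5 0.2 0.8] grip 0.0
turn first [ 0.0004 -0.     -0.0031] then mm [  16.6 -161.8  127.3]
```

```bash
python3 -m handwheel '[48,5,-40,0,0,0,0, 48,5,-40,0,0,0,-0.12, 48,5,-40,0,0,0,-0.12, 48,3,-40,0,0,0,-0.12, 48,0,0,0,0,0,0]' >/dev/null; python3 -c "
from h import *
go(.6325,-.055,.1,.36)"
```

```text
t 22.00 pos [ 0.6184 -0.0558  0.2474] z-axis [-0.     0.001 -1.   ] open 0.563 F [-0.7  0.2  0.1] grip 0.0
turn first [-0.0008 -0.0001 -0.0006] then mm [ 13.5   4.3 147.4]
```

```bash
python3 -m handwheel '[48,13.5,4.3,40,0,0,0, 48,0,0,50,0,0,0, 48,0,0,40,0,0,0, 48,0,0,10,0,0,0, 48,0,0,0,0,0,0]' >/dev/null; python3 -c "
from h import *
go(.6325,-.055,.03,.36)"
```

```text
t 22.62 pos [ 0.6329 -0.0576  0.1074] z-axis [-0.  0. -1.] open 0.561 F [-0.2 -1.   0.5] grip 0.0
turn first [-0.0003  0.0002 -0.0049] then mm [ 0.5 -2.6 77.4]
```

```bash
python3 -m handwheel '[48,0.5,-2.5,35,0,0,0, 48,0,0,25,0,0,0, 48,0,0,12,0,0,0, 48,0,0,6,0,0,0, 48,0,0,0,0,0,0]'; python3 - <<'E'
from h import *
go(.6325,-.055,.028,.36)
s=snap("side","s3",(215,110,320,240),4.6)
E
```

```text
clock: 23.25
ee_pos: [0.6328, -0.054, 0.0303]
orientation: [3.092, 0.557, 0.002]
contact_force: [-0.9, -0.2, 0.5]
opening: 0.563
grasp_force: 0.0
t 23.25 pos [ 0.6328 -0.054   0.0303] z-axis [ 0.001  0.    -1.   ] open 0.563 F [-0.9 -0.2  0.5] grip 0.0
turn first [ 0.0004 -0.0014 -0.0033] then mm [-0.7  0.8  2.3]
```

View pics/s3.png

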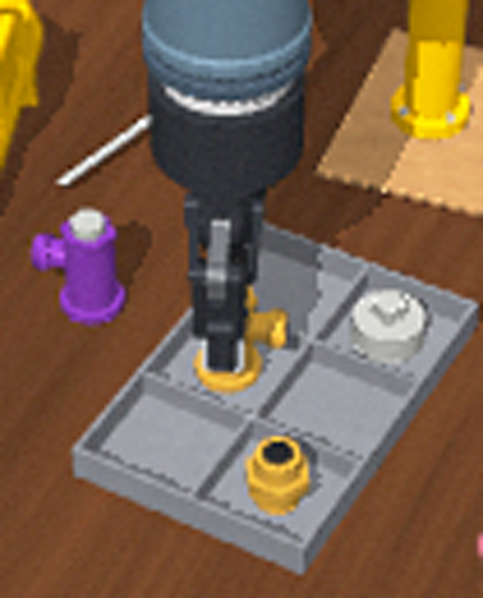

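The fingers straddle the valve body at about (225,340), and the port at (268,328) points clear of them. Close and lift.

```bash
python3 -m handwheel '[20,0,0,1.5,0,0,0, 20,0,0,0,0,0,0, 20,0,0,0,0,0,0,20,0,0,0,0,0,0]'; python3 -m handwheel '[20,0,0,-10,0,0,0, 20,0,0,-25,0,0,0, 20,0,0,-40,0,0,0, 20,0,0,-35,0,0,0,20,0,0,0,0,0,0]'; python3 -c "
from h import *
go(.512,.342,.14,.01)"
```

```text
clock: 23.8
ee_pos: [0.633, -0.054, 0.029]
orientation: [3.091, 0.557, 0.003]
contact_force: [-0.1, -0.0, 6.7]
opening: 0.312
grasp_force: 58.9
clock: 24.42
ee_pos: [0.6339, -0.0541, 0.1412]
orientation: [3.09, 0.557, 0.009]
contact_force: [0.4, 0.3, -2.5]
opening: 0.307
grasp_force: 59.4
t 24.43 pos [ 0.6339 -0.0541  0.1412] z-axis [ 0.006 -0.001 -1.   ] open 0.307 F [ 0.4  0.3 -2.5] grip 59.4
turn first [ 0.0021 -0.0056  0.3469] then mm [-118.  -397.3    1.2]
```

```bash
python3 -m handwheel '[20,0,0,0,0,0,0.115, 20,0,0,0,0,0,0.115, 20,0,0,0,0,0,0.115, 20,-10,-30,0,0,0,0, 20,-12,-40,0,0,0,0]' >/dev/null;python3 -m handwheel '[20,-12,-40,0,0,0,0, 20,-12,-40,0,0,0,0, 20,-12,-40,0,0,0,0, 20,-12,-40,0,0,0,0, 20,-12,-40,0,0,0,0]' >/dev/null;python3 -m handwheel '[20,-12,-40,0,0,0,0, 20,-12,-40,0,0,0,0, 20,-8,-30,0,0,0,0, 20,-4,-17,0,0,0,0, 20,0,0,0,0,0,0]' >/dev/null; python3 - <<'E'
from h import *
go(.512,.342,.05,.01)
a=snap("top","t4")[150:280,50:150]; b=snap("side","s4")[220:384,150:290]
f=lambda i:cv2.resize(i,(370,int(370/i.shape[1]*i.shape[0])),interpolation=cv2.INTER_CUBIC)[:430]
a,b=f(a),f(b);h=min(len(a),len(b));cv2.imwrite("pics/j4.png",np.hstack([a[:h],b[:h]]))
E
```

```text
t 26.30 pos [0.5086 0.3422 0.1369] z-axis [-0.002 -0.001 -1.   ] open 0.309 F [ 0.1 -0.8 -2.4] grip 59.5
turn first [0.0005 0.0018 0.0036] then mm [ 3.4  0.2 86.9]
```

View pics/j4.png

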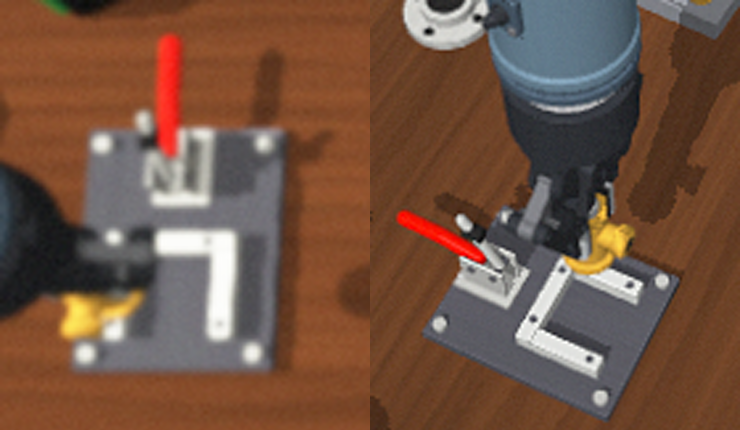

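```bash
python3 - <<'E'
from h import *
x,y=.5086,.342; fa=3.7; fb=370/140
for psi in(-.6,-.3,0,.3):
  P=[x-.031*np.cos(psi),y-.031*np.sin(psi),.145]
  print(psi,"top",((proj("top",P)[0]-[50,150])*fa).round(),"side",((proj("side",P)[0]-[150,220])*fb).round())
for x in(.5046,.5086,.5126):
  P=[x,y,.111]; print("foot ctr",((proj("top",P)[0]-[50,150])*fa).round(),((proj("side",P)[0]-[150,220])*fb).round())
E
```

```text
-0.6 top [ 49. 325.] side [240. 263.]
-0.3 top [ 65. 333.] side [252. 255.]
0 top [ 82. 336.] side [260. 244.]
0.3 top [100. 333.] side [264. 232.]
foot ctr [111. 292.] [225. 255.]
foot ctr [112. 285.] [219. 253.]
foot ctr [112. 278.] [214. 251.]
```

Side view: the port end is at about (258,240), which matches yaw ≈ 0.05, so the valve is aligned and over the nest. Lower it.

```bash
python3 -m handwheel '[20,3.5,0,25,0,0,0, 20,0,0,35,0,0,0, 20,0,0,22,0,0,0, 20,0,0,6,0,0,0,20,0,0,0,0,0,0]'|sed -n '2p;3p;4p'; python3 -m handwheel '[20,0,0,4,0,0,0,20,0,0,0,0,0,0]'|sed -n '2p;4p'; python3 -m handwheel '[20,0,0,2,0,0,0,20,0,0,0,0,0,0]'|sed -n '2p;4p'
```

```text
ee_pos: [0.5135, 0.3411, 0.0503]
orientation: [-3.141, -0.017, 0.0]
contact_force: [1.1, -1.1, -1.5]
ee_pos: [0.5133, 0.3419, 0.0467]
contact_force: [0.0, -1.0, -2.8]
ee_pos: [0.5128, 0.3419, 0.0441]
contact_force: [-0.5, -0.6, -1.7]
```

```bash
python3 -m handwheel '[20,0,0,4,0,0,0,20,0,0,0,0,0,0]'|sed -n '2p;4p'; python3 -m handwheel '[20,0,0,2.5,0,0,0,20,0,0,0,0,0,0]'|sed -n '2p;4p'; python3 -m handwheel '[20,0,0,1.5,0,0,0,20,0,0,0,0,0,0]'|sed -n '2p;4p'; python3 -m handwheel '[20,0,0,1,0,0,0,20,0,0,0,0,0,0]'|sed -n '2p;4p'
```

```text
ee_pos: [0.5126, 0.3418, 0.0396]
contact_force: [0.6, 0.0, -2.3]
ee_pos: [0.5128, 0.3418, 0.0373]
contact_force: [-0.0, 0.8, -2.2]
ee_pos: [0.513, 0.3419, 0.0361]
contact_force: [0.9, -0.0, -2.1]
ee_pos: [0.5131, 0.3419, 0.036]
contact_force: [-2.3, -2.1, 4.6]
```

```bash
python3 -m handwheel '[46,0,0,0,0,0,0, 46,0,0,-1,0,0,0, 46,0,0,0,0,0,0,46,0,0,-20,0,0,0, 46,0,0,-40,0,0,0]' >/dev/null; python3 -m handwheel '[60,0,0,-50,0,0,0, 60,0,0,-50,0,0,0, 60,0,0,-50,0,0,0, 60,-5,60,0,0,0,0, 60,0,60,0,0,0,0]'>/dev/null; python3 -m handwheel '[60,8,60,0,0,0,0, 60,12,60,0,0,0,0, 60,12,60,0,0,0,0,60,12,60,0,0,0,0, 60,0,0,0,0,0,0]'; python3 - <<'E'
from h import *
go(.6142,-.307,.25)
a=snap("top","t5")[150:280,50:150]; b=snap("side","s5")[250:384,160:290]
f=lambda i:cv2.resize(i,(370,int(370/i.shape[1]*i.shape[0])),interpolation=cv2.INTER_CUBIC)
a,b=f(a),f(b);h=min(len(a),len(b));cv2.imwrite("pics/j5.png",np.hstack([a[:h],b[:h]]))
E
```

```text
clock: 30.4
ee_pos: [0.5569, -0.0222, 0.2455]
orientation: [3.141, 0.009, 0.0]
contact_force: [0.9, 0.6, -0.7]
opening: 0.702
grasp_force: 0.0
t 30.40 pos [ 0.5569 -0.0222  0.2455] z-axis [ 0.    -0.001 -1.   ] open 0.702 F [ 0.9  0.6 -0.7] grip 0.0
turn first [ 0.0007 -0.0001  0.0057] then mm [ 57.3 284.8  -4.5]
```

View pics/j5.png

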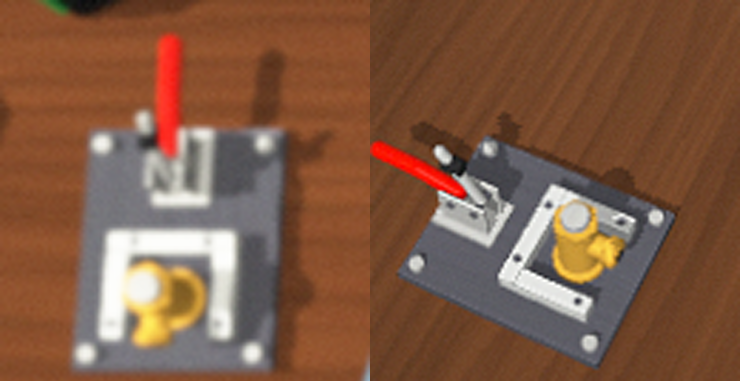

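The valve stands in the nest with its port out of the open side: cap at (148,285), foot at about (180,298). I'll check the numbers and go on to the burner.

```bash
python3 -m handwheel '[60,10,50,0,0,0,0.005, 60,10,50,0,0,0,0, 60,10,50,0,0,0,0, 60,10,50,0,0,0,0, 60,10,50,0,0,0,0]' >/dev/null; python3 -m handwheel '[60,7,35,0,0,0,0, 60,0,0,20,0,0,0,60,0,0,0,0,0,0, 60,0,0,0,0,0,0]'; python3 - <<'E'
from h import *
print("cap",ray("top",148.5/3.7-.5+50,285.5/3.7-.5+150,.072),ray("side",(206.5)/2.846-.5+160,216/2.846-.5+250,.072),"port",ray("top",151/3.7-.5+50,336/3.7-.5+150,.044),ray("side",246/2.846-.5+160,250/2.846-.5+250,.044))
go(.6142,-.307,.1412)
E
```

```text
clock: 31.62
ee_pos: [0.616, -0.3006, 0.2264]
orientation: [-3.141, -0.014, -0.0]
contact_force: [-1.0, -0.0, 0.8]
opening: 0.7
grasp_force: 0.0
cap [0.51405034 0.33722806 0.072     ] [0.51291479 0.34153137 0.072     ] port [0.4875165  0.34381255 0.044     ] [0.48686385 0.33974525 0.044     ]
t 31.62 pos [ 0.616  -0.3006  0.2264] z-axis [ 0.     0.001 -1.   ] open 0.700 F [-1.  -0.   0.8] grip 0.0
turn first [-0.0006 -0.0003  0.0089] then mm [-1.8  6.4 85.2]
```

```bash
python3 -m handwheel '[60,-1.8,6.4,0,0,0,0, 60,0,0,35,0,0,0, 60,0,0,30,0,0,0, 60,0,0,17,0,0,0, 60,0,0,0,0,0,0]'; python3 -c "
from h import *
go(.6142,-.307,.1412)"
```

```text
clock: 32.25
ee_pos: [0.6132, -0.3083, 0.1429]
orientation: [-3.14, -0.011, 0.003]
contact_force: [0.1, -0.7, -0.0]
opening: 0.702
grasp_force: 0.0
t 32.25 pos [ 0.6132 -0.3083  0.1429] z-axis [-0.002  0.002 -1.   ] open 0.702 F [ 0.1 -0.7 -0. ] grip 0.0
turn first [-0.0017  0.0017  0.007 ] then mm [ 1.  -1.3  1.7]
```

```bash
python3 -m handwheel '[30,1,-1,0,0,0,0, 30,0,0,0,0,0,0, 30,0,0,0,0,0,0, 30,0,0,0,0,0,0]'; python3 -m handwheel '[30,0,0,-10,0,0,0, 30,0,0,-25,0,0,0, 30,0,0,-30,0,0,0, 30,1,-18,0,0,0,0, 30,2,-36,0,0,0,0]' >/dev/null;python3 -m handwheel '[30,3,-40,0,0,0,0, 30,4,-40,0,0,0,0, 30,4,-40,0,0,0,0, 30,4,-40,0,0,0,0, 30,4,-40,0,0,0,0]' >/dev/null;python3 -m handwheel '[30,2,-35,0,0,0,0, 30,1,-20,0,0,0,0, 30,0,-9,0,0,0,0, 30,0,0,0,0,0,0]'; python3 -c "
from h import *
go(.6385,.0130,.1412)"
```

```text
clock: 32.75
ee_pos: [0.6156, -0.3077, 0.1459]
orientation: [3.141, 0.011, 0.005]
contact_force: [0.7, 1.7, 6.7]
opening: 0.38
grasp_force: 59.7
clock: 34.5
ee_pos: [0.6372, 0.0105, 0.2085]
orientation: [-3.141, -0.011, 0.001]
contact_force: [-0.1, -0.7, -4.0]
opening: 0.375
grasp_force: 60.3
t 34.50 pos [0.6372 0.0105 0.2085] z-axis [-0.001  0.    -1.   ] open 0.375 F [-0.1 -0.7 -4. ] grip 60.3
turn first [-0.0001  0.0007  0.0072] then mm [ 1.3 -2.5 67.3]
```

```bash
python3 -m handwheel '[30,1.3,-2.5,20,0,0,0, 30,0,0,25,0,0,0, 30,0,0,10,0,0,0, 30,0,0,4,0,0,0,30,0,0,0,0,0,0]'|sed -n '2p;4p'; python3 -m handwheel '[30,0,0,2,0,0,0,30,0,0,0,0,0,0]'|sed -n '2p;4p'; python3 -m handwheel '[30,0,0,1.5,0,0,0,30,0,0,0,0,0,0]'|sed -n '2p;4p'
```

```text
ee_pos: [0.6391, 0.0125, 0.1504]
contact_force: [-0.4, -0.6, -3.8]
ee_pos: [0.639, 0.0131, 0.1484]
contact_force: [0.2, -0.9, -3.4]
ee_pos: [0.6387, 0.0131, 0.1464]
contact_force: [-0.2, 0.3, -4.6]
```

```bash
python3 -m handwheel '[30,0,0,1.5,0,0,0,30,0,0,0,0,0,0]'|sed -n '2p;4p'; python3 -m handwheel '[30,0,0,1,0,0,0,30,0,0,0,0,0,0]'|sed -n '2p;4p'; python3 -m handwheel '[30,0,0,1,0,0,0,30,0,0,0,0,0,0]'|sed -n '2p;4p'
```

```text
ee_pos: [0.6388, 0.0131, 0.145]
contact_force: [0.1, 0.5, -3.5]
ee_pos: [0.6392, 0.0131, 0.1449]
contact_force: [-1.2, 1.3, 3.3]
ee_pos: [0.6397, 0.0131, 0.1449]
contact_force: [-1.3, 1.5, 8.7]
```

Down. Release and go to the regulator at (0.5257,-0.3122).

```bash
python3 -m handwheel '[60,0,0,-1,0,0,0, 60,0,0,-1,0,0,0, 60,0,0,0,0,0,0,60,0,0,-25,0,0,0, 60,0,0,-40,0,0,0]' >/dev/null; python3 -m handwheel '[60,0,0,-35,0,0,0, 60,-14,40,0,0,0,0, 60,-14,40,0,0,0,0, 60,-14,40,0,0,0,0, 60,-14,40,0,0,0,0]' >/dev/null; python3 -m handwheel '[60,-14,40,0,0,0,0, 60,-14,40,0,0,0,0, 60,-14,40,0,0,0,0, 60,-14,44,0,0,0,0, 60,0,0,0,0,0,0]'; python3 -c "
from h import *
go(.5257,-.3122,.1345)"
```

```text
clock: 38.25
ee_pos: [0.5276, -0.315, 0.2442]
orientation: [3.142, 0.004, -0.001]
contact_force: [-0.9, 0.2, 0.2]
opening: 0.7
grasp_force: 0.0
t 38.25 pos [ 0.5276 -0.315   0.2442] z-axis [-0.001 -0.    -1.   ] open 0.700 F [-0.9  0.2  0.2] grip 0.0
turn first [0.0001 0.0009 0.0024] then mm [ -1.9  -2.8 109.7]
```

```bash
python3 -m handwheel '[60,-1.5,-2.5,35,0,0,0, 60,0,0,35,0,0,0, 60,0,0,25,0,0,0, 60,0,0,11,0,0,0, 60,0,0,0,0,0,0]'; python3 -m handwheel '[24,0,0,0,0,0,0, 24,0,0,0,0,0,0, 24,0,0,0,0,0,0, 24,0,0,0,0,0,0]'; python3 -m handwheel '[24,0,0,-10,0,0,0, 24,0,0,-25,0,0,0, 24,0,0,-35,0,0,0, 24,0,0,0,0,0,0]'; python3 -c "
from h import *
go(.565,-.047,.14)"
```

```text
clock: 38.88
ee_pos: [0.5275, -0.3086, 0.1384]
orientation: [-3.14, -0.011, 0.001]
contact_force: [0.1, 0.7, -0.4]
opening: 0.703
grasp_force: 0.0
clock: 39.38
ee_pos: [0.5281, -0.3101, 0.1403]
orientation: [3.14, 0.01, 0.004]
contact_force: [-0.0, -0.1, 6.7]
opening: 0.307
grasp_force: 59.5
clock: 39.88
ee_pos: [0.5286, -0.3101, 0.2116]
orientation: [3.139, 0.011, 0.007]
contact_force: [0.7, -0.8, -3.7]
opening: 0.31
grasp_force: 59.5
t 39.88 pos [ 0.5286 -0.3101  0.2116] z-axis [ 0.004 -0.003 -1.   ] open 0.310 F [ 0.7 -0.8 -3.7] grip 59.5
turn first [ 0.0028 -0.0041  0.0069] then mm [  36.4 -263.1   71.6]
```

```bash
python3 -m handwheel '[24,3,-18,0,0,0,0, 24,5,-36,0,0,0,0, 24,6,-40,0,0,0,0, 24,6,-40,0,0,0,0, 24,6,-40,0,0,0,0]' >/dev/null; python3 -m handwheel '[24,6,-40,0,0,0,0, 24,4,-31,0,0,0,0, 24,2,-17,0,0,0,0, 24,0,0,0,0,0,0]' >/dev/null; python3 -c "
from h import *
go(.567,-.047,.1393)"
```

```text
t 41.00 pos [ 0.563  -0.0455  0.2079] z-axis [-0.002  0.001 -1.   ] open 0.307 F [-0.6 -0.8 -2.7] grip 59.6
turn first [-0.0011  0.002   0.0091] then mm [ 4.   1.5 68.6]
```

```bash
python3 -m handwheel '[24,4,1.5,22,0,0,0, 24,0,0,25,0,0,0, 24,0,0,12,0,0,0, 24,0,0,4,0,0,0,24,0,0,0,0,0,0]'|sed -n '2p;4p'; python3 -m handwheel '[24,0,0,2,0,0,0,24,0,0,0,0,0,0]'|sed -n '2p;4p'; python3 -m handwheel '[24,0,0,1.5,0,0,0,24,0,0,0,0,0,0]'|sed -n '2p;4p'
```

```text
ee_pos: [0.5679, -0.0489, 0.1462]
contact_force: [-0.1, -0.5, -3.4]
ee_pos: [0.5679, -0.0485, 0.1444]
contact_force: [0.2, 0.7, -4.0]
ee_pos: [0.5676, -0.0484, 0.1424]
contact_force: [0.3, 0.3, -2.5]
```

```bash
python3 -m handwheel '[24,0,0,2,0,0,0,24,0,0,0,0,0,0]'|sed -n '2p;4p'; python3 -m handwheel '[24,0,0,1,0,0,0,24,0,0,0,0,0,0]'|sed -n '2p;4p'; python3 -m handwheel '[24,0,0,1,0,0,0,24,0,0,0,0,0,0]'|sed -n '2p;4p'
```

```text
ee_pos: [0.5675, -0.0484, 0.1402]
contact_force: [-0.2, -0.5, -3.0]
ee_pos: [0.5677, -0.0485, 0.1394]
contact_force: [-0.6, -0.4, -2.9]
ee_pos: [0.5681, -0.0485, 0.1393]
contact_force: [-0.4, 0.6, 4.5]
```

Down. Release; on to the igniter at (0.4358,-0.317).

```bash
python3 -m handwheel '[60,0,0,0,0,0,0, 60,0,0,-1,0,0,0, 60,0,0,0,0,0,0,60,0,0,-25,0,0,0, 60,0,0,-40,0,0,0]' >/dev/null; python3 -m handwheel '[60,0,0,-40,0,0,0, 60,-18,38,0,0,0,0, 60,-20,40,0,0,0,0, 60,-20,40,0,0,0,0, 60,-20,40,0,0,0,0]' >/dev/null; python3 -m handwheel '[60,-20,40,0,0,0,0, 60,-20,40,0,0,0,0, 60,-13,29,0,0,0,0, 60,0,0,0,0,0,0, 60,0,0,0,0,0,0]'; python3 -c "
from h import *
go(.4358,-.317,.1367)"
```

```text
clock: 44.75
ee_pos: [0.4386, -0.3159, 0.2441]
orientation: [-3.14, -0.01, -0.0]
contact_force: [-0.5, -0.1, 0.3]
opening: 0.701
grasp_force: 0.0
t 44.75 pos [ 0.4386 -0.3159  0.2441] z-axis [ 0.     0.001 -1.   ] open 0.701 F [-0.5 -0.1  0.3] grip 0.0
turn first [-0.0013 -0.      0.0065] then mm [ -2.8   1.1 107.4]
```

```bash
python3 -m handwheel '[60,-2.8,1,35,0,0,0, 60,0,0,35,0,0,0, 60,0,0,25,0,0,0, 60,0,0,11,0,0,0, 60,0,0,0,0,0,0]'; python3 -m handwheel '[24,0,0,0,0,0,0, 24,0,0,0,0,0,0, 24,0,0,0,0,0,0, 24,0,0,0,0,0,0]'; python3 -m handwheel '[24,0,0,-10,0,0,0, 24,0,0,-25,0,0,0, 24,0,0,-35,0,0,0, 24,0,0,0,0,0,0]'; python3 -c "
from h import *
go(.624,-.1138,.14)"
```

```text
clock: 45.38
ee_pos: [0.436, -0.3165, 0.138]
orientation: [-3.14, -0.013, 0.001]
contact_force: [-0.6, 0.3, 0.7]
opening: 0.701
grasp_force: 0.0
clock: 45.88
ee_pos: [0.4364, -0.3182, 0.1398]
orientation: [3.14, 0.01, 0.004]
contact_force: [1.2, 0.6, 6.9]
opening: 0.344
grasp_force: 59.8
clock: 46.38
ee_pos: [0.4368, -0.3186, 0.2108]
orientation: [3.138, 0.011, 0.006]
contact_force: [0.1, 0.1, -3.1]
opening: 0.345
grasp_force: 60.0
t 46.38 pos [ 0.4368 -0.3186  0.2108] z-axis [ 0.004 -0.004 -1.   ] open 0.345 F [ 0.1  0.1 -3.1] grip 60.0
turn first [ 0.0036 -0.0038  0.0067] then mm [ 187.2 -204.8   70.8]
```

```bash
python3 -m handwheel '[24,14,-15,0,0,0,0, 24,30,-32,0,0,0,0, 24,35,-38,0,0,0,0, 24,35,-38,0,0,0,0, 24,35,-38,0,0,0,0]' >/dev/null; python3 -m handwheel '[24,25,-28,0,0,0,0, 24,13,-15,0,0,0,0, 24,0,0,0,0,0,0, 24,0,0,0,0,0,0]' >/dev/null; python3 -c "
from h import *
go(.625,-.1138,.1388)"
```

```text
t 47.50 pos [ 0.6203 -0.113   0.2076] z-axis [-0.002  0.    -1.   ] open 0.340 F [ 0.3 -0.7 -4. ] grip 60.1
turn first [-0.0003  0.0018  0.0061] then mm [ 4.7  0.8 68.8]
```

```bash
python3 -m handwheel '[24,4.5,1,22,0,0,0, 24,0,0,25,0,0,0, 24,0,0,12,0,0,0, 24,0,0,4,0,0,0,24,0,0,0,0,0,0]'|sed -n '2p;4p'; python3 -m handwheel '[24,0,0,3,0,0,0,24,0,0,0,0,0,0]'|sed -n '2p;4p'; python3 -m handwheel '[24,0,0,1.5,0,0,0,24,0,0,0,0,0,0]'|sed -n '2p;4p'
```

```text
ee_pos: [0.6259, -0.1136, 0.1459]
contact_force: [-0.8, 0.3, -3.4]
ee_pos: [0.6259, -0.113, 0.1428]
contact_force: [-0.2, -0.2, -4.0]
ee_pos: [0.6258, -0.113, 0.1408]
contact_force: [0.6, -0.1, -3.4]
```

```bash
python3 -m handwheel '[24,0,0,1.5,0,0,0,24,0,0,0,0,0,0]'|sed -n '2p;4p'; python3 -m handwheel '[24,0,0,1,0,0,0,24,0,0,0,0,0,0]'|sed -n '2p;4p'; python3 -m handwheel '[24,0,0,0.5,0,0,0,24,0,0,0,0,0,0]'|sed -n '2p;4p'
```

```text
ee_pos: [0.6257, -0.113, 0.1392]
contact_force: [-0.1, 0.1, -4.4]
ee_pos: [0.626, -0.113, 0.1389]
contact_force: [-0.3, -0.1, 0.4]
ee_pos: [0.6262, -0.1131, 0.1389]
contact_force: [-0.4, 1.6, 5.0]
```

```bash
python3 -m handwheel '[60,0,0,0,0,0,0, 60,0,0,-1,0,0,0, 60,0,0,0,0,0,0,60,0,0,-25,0,0,0, 60,0,0,-40,0,0,0]' >/dev/null; python3 -m handwheel '[60,0,0,-40,0,0,0, 60,-20,40,0,0,0,0, 60,-20,45,0,0,0,0, 60,-20,45,0,0,0,0, 60,-20,45,0,0,0,0]' >/dev/null; python3 -m handwheel '[60,-20,45,0,0,0,0, 60,-20,40,0,0,0,0, 60,0,0,0,0,0,0]'; python3 - <<'E'
from h import *
t=snap("top","t6"); s=snap("side","s6")
a=cv2.resize(t[140:235,215:330],None,fx=3.5,fy=3.5,interpolation=cv2.INTER_CUBIC)
b=cv2.resize(s[110:240,215:330],None,fx=3.2,fy=2.5577,interpolation=cv2.INTER_CUBIC)
h=min(len(a),len(b));cv2.imwrite("pics/f6.png",np.hstack([a[:h],b[:h]]))
E
```

```text
clock: 51.0
ee_pos: [0.5058, -0.3771, 0.2433]
orientation: [3.141, 0.003, -0.001]
contact_force: [1.2, 1.7, 0.1]
opening: 0.706
grasp_force: 0.0
```

View pics/f6.png

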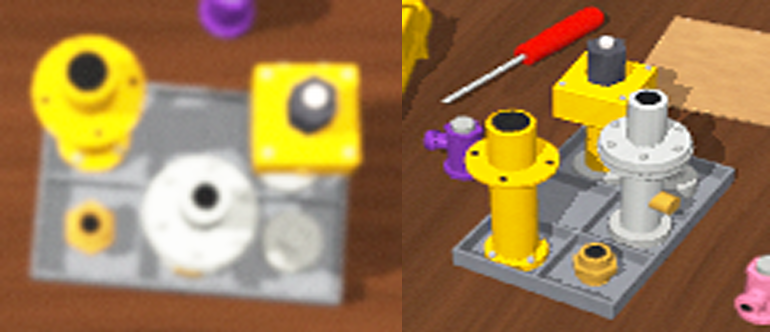

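All three parts are upright in their own compartments. The tops at burner (87,72), igniter (317,95) and regulator (205,195) are within about 4 mm of the start. The nipple and cap have not moved and the arm is clear.

```bash
python3 -m handwheel '[60,0,0,0,0,0,0,60,0,0,0,0,0,0]' >/dev/null; python3 -c "
from workcell import manip; print(manip.job_done())"
```

```text
the job is handed in; nothing more can be done
None
```

I handed the job in at about 51 s on the robot clock. The last pictures show the valve upright in the nest with its port out of the open side, the three tall parts back upright in their own compartments within about 4 mm of where they started, and the nipple and cap in place; the hand-in gave no verdict.

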